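# Feed the low sample tin out of a star-wheel feeder into its tray

### The arm

A 6-joint arm with a two-finger parallel gripper is mounted at the origin on a cart in front of the work surface, level with it; the furniture and walls round the work are solid. World frame = base frame: x ahead of the robot, y to its left, z up, the work surface at z = 0. Lengths are in m, angles in degrees, forces in N, time in s.
With the tool pointing down it reaches from about 0.35 to 0.875 m from the base axis. Payload 4.2 kg.
Tool frame: the origin (TCP) lies on the centre line of the jaws, within the pads' length; the fingertips stand 25 mm ahead of it and the grasp point (between the pads) lies 6 mm ahead of it (finger_overhang is the distance from the TCP to the fingertips, in m); z points along the fingers, y is the line along which they close (so a half turn about z gives the same grasp; the last joint's range is limited). The gripper opens to 87 mm and grips with 3 to 60 N. Pads are 19 mm wide; open, the fingers measure 117 mm over their backs; the gripper's body (75 mm by 190 mm) begins 51 mm behind the grasp point.
Start: joints at [82.712, 22.042, 0.453, 0, -68.411, -14.817], TCP at [0.235, 0.579, 0.248] pointing down, gripper open.
Joint ranges: [-179.83, 179.83], [-69.29, 118.12], [-61.27, 80.66], [-181.25, 117.63], [-171.15, -9.14], [-177.46, 177.46]. Speed limits (degrees/s): [159.86, 159.86, 180, 180, 180, 180].

### API

Orientations are given as a 3x3 rotation matrix whose columns are the frame's x, y, z axes.
In Python, from station import sense, capture, finish_job, spot_in, tip_of, finger_overhang gives the robot as it stands. The module is installed in compiled form; this text tells all that it offers.
- The arm moves only by the tool servo_tool, never from a script. Its arguments are lists of equal length, an entry for each row: "slide": the shift along the tool's x, y, z in m, a list of three; "spin": the turn about the tool's z in degrees; "grip": the closure, from 0 (fully open) to 1 (shut). A call has exactly 5 rows; each row is the pose to reach, as a shift and turn from the pose commanded when the call began, along the tool's axes at that moment; what a row does not reach only later rows make up. A row lasts 1/12 s, in which the tool goes at most 41.7 mm and 7.16 degrees, less where a joint would pass 70% of its speed; a pose out of reach is approached as far as the arm can. A call with a gripper value outside its range is refused whole. The fingers move at their own pace and stop on an object; the grip force is fixed at half the most. Time passes only in rows, so rows that repeat a pose let the fingers close, or fill a call up. It gives the time, the measured TCP pose, the force, the opening and the grip force at its end, in the units of the state.
- sense(): the state, without advancing time (a new reading comes with each control period).
- capture(name): name is "scene" or "top" or "wrist"; returns a dict with "pixels" (400x640x3 uint8, blue, green, red), "depth" (400x640 float32, m along the optical axis (not along the pixel's ray), 0 where there is no reading), "fx", "fy", "cx", "cy" (pixels), "R" (3x3) and "t" (3): a world point X has camera coordinates R X + t; the wrist camera has in their place "hand_eye" (4x4, takes a point from camera to tool coordinates, whose origin is the TCP and whose axes are the flange's). Camera axes: x right, y down, z forward; pixel columns grow to the right and rows downward; lengths in m; the calibration is good to about 2 mm. A picture is of the moment at which its call begins: read the wrist's pose just before it.
- finish_job(): hands the job in; it is judged then, once.
Trained networks look in the newest picture that a camera, given by its name, has taken for a name from the list of things; names that differ only in an ending like _2 or _b are one class to them, and where a whole thing is asked for, a point or a joint stands for the part that bears it (a point fixed in the world has none). Each returns a list of dicts, best first, with "conf" (0 to 1); they miss things now and then, are a little off and sometimes report something else, mostly with a low value. They report only what shows in the picture. A call takes as long as a camera call. They do not tell look-alikes from the thing itself.
- spot_in(thing, camera): "point" ([x, y, z] in m, in world coordinates, good to about 4 mm: the middle of the surface that is visible of it).
- tip_of(thing, camera): "point" ([x, y, z] in m, in world coordinates, good to about 4 mm: a listed point, or the origin of a listed thing).
The state is a dict: "time_s": time; "joints": joint angles; "joint_velocities": joint speeds; "effort": joint torques, N m; "tcp_pos": TCP position; "ee_rot": TCP orientation; "wrist_force": force on the tool from outside, world axes, zero at the start; "moment": the same for the moment, N m; "gripper_width": opening from 0.0 (shut) to 1.0 (fully open); "gripper_force": force on a finger pad.
Only numpy, scipy, OpenCV 4.12 (cv2) and the standard library are available. Lean on these libraries where they do the work, as an engineer would, in place of code of your own. Each camera call takes 0.05 s, during which the arm holds its last target. There are 200 camera calls.

### The job

Deliver the low sample tin from the star-wheel feeder into the steel tray: first slide the tray in under the feeder's outlet, square up to the stop, then turn the wheel by its spokes, with the shutter still closed, until the low tin stands in the middle of the outlet. Then push the shutter fully open, throw the tipping lever right over so that the tin slides out into the tray, let the lever come back and close the shutter again fully. Do not touch the tins or the weight with the gripper, keep the tall tin and the weight standing in the wheel, leave the tray under the outlet and leave the other things on the bench alone.

Things in the scene. Friction and masses are not known exactly. Their poses are not given: they have to be found in the camera images.
- feeder: Grey feeder fixed on the bench. Origin on the wheel's upright axis at bench level; z up, +y out through the outlet, x across it. Round steel deck: radius 150 mm, top z = 130 mm. On it a white wheel, radius 130 mm, top z = 161 mm, four U-shaped pockets, 74 mm at the open outer end; loads stand 95 mm from the axis. Fence: radius 140 mm, top z = 160 mm.
- outlet (a point): Middle of the outlet, on the tipping flap's top: feeder x = 0, y = 95 mm, z = 130 mm. The gap in deck and fence is 92 mm wide, the flap (flush with the deck) 88 mm wide, hinged at y = 62 mm. A tin slides out well only if its centre is within about 10 mm of x = 0. The point tips with the flap.
- stop (a point): Top middle of the steel tray stop, a block 140 mm wide and 45 mm high on the bench, low under the outlet; its face is 83 mm from the wheel axis towards the feeder's +y (this point lies on that face).
- wheel (a joint): Turn of the wheel (rad), positive counter-clockwise from above, endless. At 0 the pockets lie on the feeder's +x, +y, -x, -y. Level steel spokes at 45, 135, 225, 315 degrees from +x (plus the joint value), z = 245 mm, 12 mm thick, 20 mm black ball ends 78 mm from the axis, free from 25 mm out, above all loads (tops below 208 mm). Friction holds it where left; 5 to 8 N at a spoke turns it.
- tipper (a joint): Angle of the tipping flap and its lever (rad): 0 flap level, lever upright; 0.9 (end stop) flap and lever tilted outwards (towards the feeder's +y) by 52 degrees. A spring brings it back to 0 by itself; about 5 to 9 N at the lever moves it.
- lever_tip (a point): Upper end of the tipping lever, 120 mm above its hinge axis (axis along feeder x at y = 62 mm, z = 115 mm). A round upright rod beside the deck at feeder x = -155 mm, free all round; its upper 55 mm is a black sleeve 18 mm thick. It is pushed towards the feeder's +y.
- shutter (a joint): Travel of the shutter (m): 0 closed across the outlet, 0.095 fully open (end stop), slid along the feeder's +x. It stays where it is left; about 2 N moves it.
- shutter_knob (a point): Centre of the 20 mm black ball on the shutter's upright pin (14 mm thick, free from z = 163 to 215 mm); ball at z = 223 mm. The shutter is a plate 92 mm long, 30 mm high, 5 mm thick, just outside the fence; closed, the knob is at x = -30 mm, y = 147 mm in the feeder's frame.
- tray: Loose open steel tray, 150 x 150 mm, 40 mm high, walls 5 mm, about 0.5 kg, on the bench out in front of the outlet. Origin at the centre of its underside, z up; handle tab on its +y side, away from the feeder. In place, its -y wall is at the stop (tray centre about 160 mm from the wheel axis), centred on the outlet.
- tray_handle (a point): Point on the tray's handle tab, an upright plate 60 mm wide (along the tray's x), 10 mm thick (along y), standing on the tray's +y wall from z = 38 to 68 mm; this point is on its middle plane at z = 60 mm. It can be pinched from above.
- low_tin: The low grey lidded sample tin, 67 mm in diameter and 50 mm high, standing in one pocket of the wheel; origin at the centre of its underside. The tin to deliver.
- tall_tin: The tall lidded sample tin, 67 mm in diameter and 78 mm high, standing in another pocket; origin at the centre of its underside. It stays in the wheel.
- weight: Steel scale weight with a knob on top, 49 mm in diameter and 60 mm high, standing in a third pocket; origin at the centre of its underside. It stays in the wheel.
- ring: Bystander: conical steel ring mould, 92 mm wide, 40 mm high, at the right; origin at the centre of its underside.
- scraper: Bystander: scraper with wooden handle, 197 mm long, lying near the front edge; origin at the centre of its underside.
- spatula: Bystander: spatula with black handle, 263 mm long, lying near the front edge; origin at the centre of its underside.
- brush: Bystander: flat brush, 222 mm long, lying behind the tray; origin at the centre of its underside.
- calculator: Bystander: dark calculator, 130 x 76 x 15 mm, at the left; origin at the centre of its underside.
Things that resemble listed ones, but are neither listed nor needed, are in the scene too. What is shaped like the low_tin but black or orange is not meant. Leave any turquoise look-alike of the tall_tin alone.

How it is judged:
By the outcome, as a careful person would: the job done as asked, in the order asked, and still so for the second after the job is handed in, with the robot touching nothing.
It also fails if it takes over 64 s, if anything falls off the work surface, if the arm or the gripper's body presses on something with over 40 N, if the wrist force passes 120 N, or if a joint passes its speed limit or range.

## Working session

There is one attempt and no reset: what is moved stays moved. The work goes in short steps, Python scripts to look and compute and a tool call to move; the robot and the scene stay as the last step left them, time stands still between calls to the robot, and variables do not carry over. Pictures are saved under pics/ and viewed, at most 10 in all, crops included, and the job is handed in when it is done.

Besides the shell and the picture viewer there is one more tool, called by a JSON object that holds its "op" and its "data", one argument or row to a line. servo_tool: Moves the arm, as the interface text tells. Its arguments: {"type":"object","properties":{"slide":{"type":"array"},"spin":{"type":"array"},"grip":{"type":"array"}},"required":["slide","spin","grip"]}

```bash
mkdir -p pics; python3 - <<'E'
from station import *
import cv2,numpy as np
s=sense();print(s['time_s'],s['tcp_pos'],np.round(s['ee_rot'],3).tolist(),finger_overhang)
for c in("scene","top"):
    p=capture(c);cv2.imwrite(f'pics/{c}0.png',p['pixels'])
    np.savez(f'{c}0.npz',**p)
    for n in("feeder","outlet","stop","lever_tip","shutter_knob","tray","tray_handle","low_tin","tall_tin","weight","wheel"):
        try: print(c,n,[(np.round(d['point'],3).tolist(),round(d['conf'],2)) for d in tip_of(n,c)[:4]])
        except Exception as e: print(c,n,repr(e)[:80])
print(sense()['time_s'])
E
```

```text
0.0 [0.23494883 0.57856811 0.24644034] [[0.926, -0.376, -0.001], [-0.376, -0.926, -0.002], [0.0, 0.002, -1.0]] 0.025
scene feeder [([0.61, -0.172, -0.002], 0.6), ([0.605, -0.084, 0.127], 0.53)]
scene outlet [([0.602, -0.082, 0.13], 0.98)]
scene stop []
scene lever_tip [([0.454, -0.118, 0.234], 0.57)]
scene shutter_knob [([0.574, -0.026, 0.226], 0.78)]
scene tray [([0.599, 0.112, -0.004], 0.56)]
scene tray_handle [([0.573, 0.181, 0.058], 0.63), ([0.79, 0.173, 0.001], 0.44)]
scene low_tin [([0.617, -0.389, 0.002], 0.71), ([0.702, -0.168, 0.128], 0.63), ([0.82, -0.245, 0.002], 0.54)]
scene tall_tin [([0.417, 0.04, 0.003], 0.92), ([0.513, -0.177, 0.132], 0.61)]
scene weight [([0.613, -0.268, 0.131], 0.61)]
scene wheel ValueError('it knows: brush, calculator, feeder, lever_tip, low_tin, outlet, rin
top feeder [([0.612, -0.176, 0.002], 0.81)]
top outlet [([0.606, -0.08, 0.134], 0.91), ([0.61, -0.174, 0.003], 0.61)]
top stop [([0.348, -0.13, -0.001], 0.74), ([0.609, -0.092, 0.042], 0.72)]
top lever_tip [([0.448, -0.121, 0.238], 0.75), ([0.573, 0.178, 0.057], 0.61), ([0.795, 0.169, 0.001], 0.33)]
top shutter_knob [([0.574, -0.03, 0.224], 0.38), ([0.604, -0.077, 0.133], 0.28)]
top tray [([0.595, 0.114, 0.002], 0.92)]
top tray_handle [([0.348, -0.129, -0.003], 0.2)]
top low_tin [([0.82, -0.247, -0.004], 0.82), ([0.703, -0.17, 0.131], 0.76), ([0.619, -0.389, 0.004], 0.61)]
top tall_tin [([0.417, 0.041, -0.001], 0.69), ([0.517, -0.177, 0.133], 0.59)]
top weight [([0.612, -0.267, 0.132], 0.65)]
top wheel ValueError('it knows: brush, calculator, feeder, lever_tip, low_tin, outlet, rin
1.1
```

View pics/scene0.png

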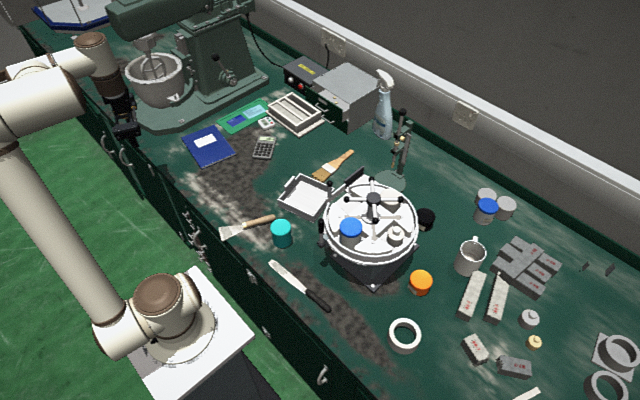

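View pics/top0.png

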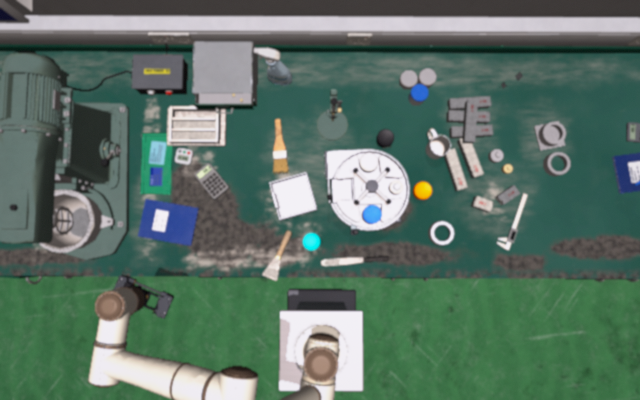

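The scene view shows the feeder around pixel (370,215), with the tray left of it at (305,195). The tall tin with the blue lid is on the robot side, and the black, orange and turquoise look-alikes stand on the bench. In the top view the tray is at (293,196), turned by some degrees, and the grey low tin is at the far side of the wheel at (370,160).

```bash
cat > h.py <<'E'
import numpy as np,cv2
from station import *
def cloud(p,s=None):
    v,u=np.mgrid[0:400,0:640]; z=p['depth']
    c=np.stack([(u-p['cx'])/p['fx']*z,(v-p['cy'])/p['fy']*z,z],-1)
    if 'R' in p: w=(c-p['t'])@p['R']
    else:
        H=p['hand_eye']; w=(c@H[:3,:3].T+H[:3,3])@np.array(s['ee_rot']).T+s['tcp_pos']
    w[z<=0]=9
    return w
def feeder(obs,ws=None):
    F=np.array([o[0] for o in obs]);W=np.array([o[1] for o in obs])
    f=F@[1,1j];w=W@[1,1j];fm,wm=f.mean(),w.mean()
    r=np.sum((w-wm)*np.conj(f-fm));r/=abs(r);c=wm-r*fm
    return c,np.degrees(np.angle(r)),np.abs(w-c-r*f)
E
python3 - <<'E'
from h import *
obs=[((0,0),(.612,-.175)),((0,.095),(.604,-.081)),((-.155,.062),(.454,-.118)),((-.155,.062),(.448,-.121)),((-.03,.147),(.574,-.026)),((-.03,.147),(.574,-.03)),((0,.083),(.609,-.092)),((0,.095),(.606,-.08))]
print(feeder(obs))
for c in("scene","top"):
    w=cloud(np.load(c+'0.npz')).reshape(-1,3)
    m=(abs(w[:,0]-.595)<.13)&(abs(w[:,1]-.11)<.12)
    t=w[m&(w[:,2]>.03)&(w[:,2]<.046)&(w[:,1]>.0)]
    print(c,'rim',len(t),cv2.minAreaRect(t[:,:2].astype('f4')*1000))
    h=w[m&(w[:,2]>.052)&(w[:,2]<.08)&(w[:,1]>.1)];print('tab',len(h),np.round(np.median(h,0),3),cv2.minAreaRect(h[:,:2].astype('f4')*1000))
    k=w[(abs(w[:,0]-.612)<.12)&(abs(w[:,1]+.175)<.12)&(w[:,2]>.235)]
    q=k-[.611,-.175,0];r=np.hypot(q[:,0],q[:,1]);a=np.degrees(np.arctan2(q[:,1],q[:,0]))
    o=(r>.04)&(r<.1);print('hub',np.median(k[r<.02],0),'spokes',len(a[o]),sorted(np.round(a[o]).tolist()))
    top=w[(np.hypot(w[:,0]-.611,w[:,1]+.175)<.125)&(w[:,2]>.17)&(w[:,2]<.188)]
    print('low top',np.median(top[(abs(top[:,0]-.703)<.035)&(abs(top[:,1]+.17)<.035)],0))
E
python3 - <<'E'
import cv2
a=cv2.imread('pics/top0.png')[130:250,250:430];cv2.imwrite('pics/topc.png',cv2.resize(a,None,fx=4.4,fy=4.4,interpolation=2))
E
```

```text
(np.complex128(0.6100917409221204-0.17465446325542008j), np.float64(2.4953335897237126), array([0.00193929, 0.00232393, 0.00206637, 0.00479294, 0.0031126 ,
       0.00094253, 0.00253599, 0.00025928]))
scene rim 304 ((594.8506469726562, 110.3902359008789), (154.4897003173828, 152.81219482421875), 15.688894271850586)
tab 68 [0.577 0.176 0.065] ((576.2476806640625, 177.31524658203125), (61.21921157836914, 11.76559829711914), 15.836780548095703)
hub [ 0.61044289 -0.17520857  0.25668101] spokes 293 [-141.0, -141.0, -141.0, -141.0, -140.0, -140.0, -140.0, -140.0, -139.0, -138.0, -138.0, -138.0, -138.0, -138.0, -138.0, -138.0, -138.0, -138.0, -138.0, -138.0, -138.0, -137.0, -137.0, -136.0, -136.0, -136.0, -136.0, -136.0, -135.0, -135.0, -135.0, -135.0, -135.0, -135.0, -135.0, -134.0, -134.0, -134.0, -134.0, -134.0, -134.0, -134.0, -134.0, -134.0, -133.0, -133.0, -133.0, -132.0, -132.0, -132.0, -132.0, -132.0, -132.0, -132.0, -131.0, -131.0, -131.0, -131.0, -130.0, -130.0, -130.0, -130.0, -130.0, -130.0, -130.0, -130.0, -129.0, -129.0, -128.0, -127.0, -127.0, -127.0, -53.0, -53.0, -51.0, -51
[... 2677 characters left out ...]
 50.0, 50.0, 50.0, 51.0, 51.0, 51.0, 52.0, 52.0, 52.0, 52.0, 52.0, 53.0, 53.0, 53.0, 53.0, 54.0, 54.0, 54.0, 54.0, 55.0, 55.0, 55.0, 55.0, 55.0, 55.0, 56.0, 56.0, 56.0, 56.0, 56.0, 56.0, 57.0, 57.0, 57.0, 58.0, 58.0, 59.0, 60.0, 62.0, 130.0, 130.0, 130.0, 131.0, 131.0, 131.0, 131.0, 132.0, 132.0, 132.0, 132.0, 132.0, 133.0, 133.0, 133.0, 133.0, 133.0, 134.0, 134.0, 134.0, 134.0, 134.0, 134.0, 136.0, 136.0, 136.0, 136.0, 136.0, 136.0, 136.0, 136.0, 136.0, 136.0, 136.0, 137.0, 137.0, 137.0, 137.0, 138.0, 138.0, 138.0, 138.0, 139.0, 139.0, 139.0, 139.0, 139.0, 139.0, 139.0, 139.0, 140.0, 140.0, 140.0, 140.0, 140.0, 141.0, 141.0, 142.0, 142.0, 142.0]
low top [ 0.70135481 -0.16484977  0.17858853]
```

View pics/topc.png

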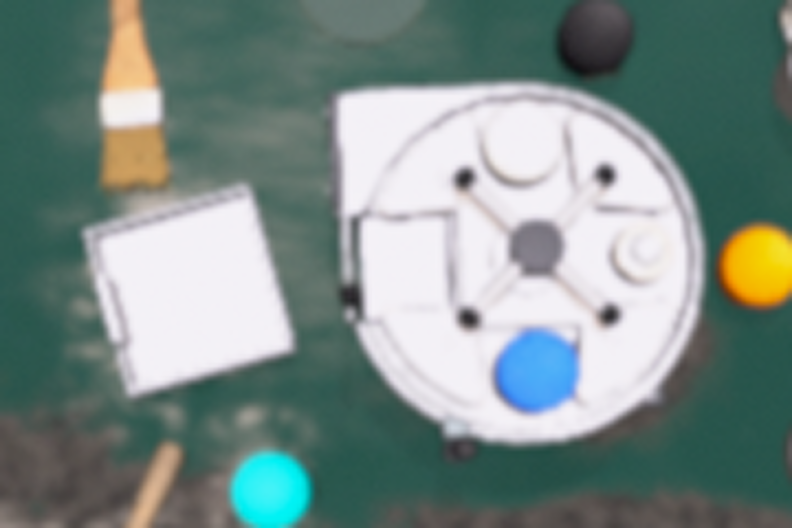

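The crop shows the tray at (190,290), turned about 16°, with its handle tab on the left side. The low tin is at (522,140), the tall tin at (537,370), the weight at (640,250), the shutter knob at (350,295) and the lever at (458,445). Measured: feeder centre (0.610, −0.175) with yaw about 2.5°, tray centre (0.594, 0.112) with yaw 16°. I'll move over the handle next.

{"op": "servo_tool", "data": {
  "slide": [
    [0.031, 0.016, 0],
    [0.062, 0.032, 0],
    [0.093, 0.048, 0],
    [0.124, 0.064, 0],
    [0.155, 0.08, 0]
  ],
  "spin": [0, 0, 0, 0, 0],
  "grip": [0, 0, 0, 0, 0]
}}

```text
time_s: 1.52
tcp_pos: [0.3494, 0.4454, 0.2477]
ee_rot: [[0.927, -0.376, 0.0], [-0.376, -0.927, 0.0], [0.0, -0.0, -1.0]]
wrist_force: [0.3, 0.3, 0.7]
gripper_width: 1.003
gripper_force: 0.0
```

{"op": "servo_tool", "data": {
  "slide": [
    [0.031, 0.016, 0],
    [0.062, 0.032, 0],
    [0.093, 0.048, 0],
    [0.124, 0.064, 0],
    [0.155, 0.08, 0]
  ],
  "spin": [0, 0, 0, 0, 0],
  "grip": [0, 0, 0, 0, 0]
}}

```text
time_s: 1.93
tcp_pos: [0.463, 0.3128, 0.2479]
ee_rot: [[0.927, -0.376, 0.0], [-0.376, -0.927, 0.0], [0.0, -0.001, -1.0]]
wrist_force: [-0.0, 0.1, 0.2]
gripper_width: 0.998
gripper_force: 0.0
```

{"op": "servo_tool", "data": {
  "slide": [
    [0.031, 0.016, 0],
    [0.062, 0.032, 0],
    [0.093, 0.048, 0],
    [0.124, 0.064, 0],
    [0.154, 0.081, 0]
  ],
  "spin": [7, 14, 21, 28, 35],
  "grip": [0, 0, 0, 0, 0]
}}

```text
time_s: 2.35
tcp_pos: [0.5754, 0.1797, 0.2477]
ee_rot: [[0.538, -0.843, 0.0], [-0.843, -0.538, 0.0], [0.0, -0.0, -1.0]]
wrist_force: [0.2, 0.7, -0.3]
gripper_width: 1.0
gripper_force: 0.0
```

{"op": "servo_tool", "data": {
  "slide": [
    [0, 0, 0],
    [0, 0, 0],
    [0, 0, 0],
    [0, 0, 0],
    [0, 0, 0]
  ],
  "spin": [6, 12, 17, 17, 17],
  "grip": [0, 0, 0, 0, 0]
}}

```text
time_s: 2.77
tcp_pos: [0.5744, 0.1811, 0.2476]
ee_rot: [[0.276, -0.961, 0.0], [-0.961, -0.276, 0.0], [-0.0, -0.0, -1.0]]
wrist_force: [-0.5, -0.6, -0.0]
gripper_width: 0.999
gripper_force: 0.0
```

```bash
python3 - <<'E'
from h import *
s=sense();R=np.array(s['ee_rot']);print(s['time_s'],s['tcp_pos'],np.round(R,3).tolist(),s['wrist_force'])
p=capture('wrist');cv2.imwrite('pics/w1.png',p['pixels']);w=cloud(p,s).reshape(-1,3)
m=(abs(w[:,0]-.595)<.13)&(abs(w[:,1]-.11)<.14)
h=w[m&(w[:,2]>.06)&(w[:,2]<.075)&(w[:,1]>.1)]
print('tab',len(h),h.mean(0),cv2.minAreaRect(h[:,:2].astype('f4')*1000))
t=w[m&(w[:,2]>.034)&(w[:,2]<.046)&(w[:,1]>0)];print(cv2.minAreaRect(t[:,:2].astype('f4')*1000))
for n in("tray","tray_handle","shutter_knob","outlet","stop"): print(n,[(np.round(d['point'],3).tolist(),round(d['conf'],2)) for d in tip_of(n,'wrist')[:2]])
E
```

```text
2.7667 [0.57440404 0.18110753 0.24757675] [[0.276, -0.961, 0.0], [-0.961, -0.276, 0.0], [-0.0, -0.0, -1.0]] [-0.4665401  -0.64390109 -0.03930966]
tab 664 [0.57405123 0.17664951 0.06826914] ((573.6854248046875, 177.12237548828125), (59.452972412109375, 9.76655387878418), 15.981263160705566)
((593.4105834960938, 110.5849380493164), (150.58547973632812, 149.44967651367188), 16.15446662902832)
tray [([0.589, 0.114, -0.002], 0.64)]
tray_handle [([0.572, 0.181, 0.06], 0.97), ([0.657, 0.432, 0.002], 0.17)]
shutter_knob []
outlet []
stop []
```

View pics/w1.png

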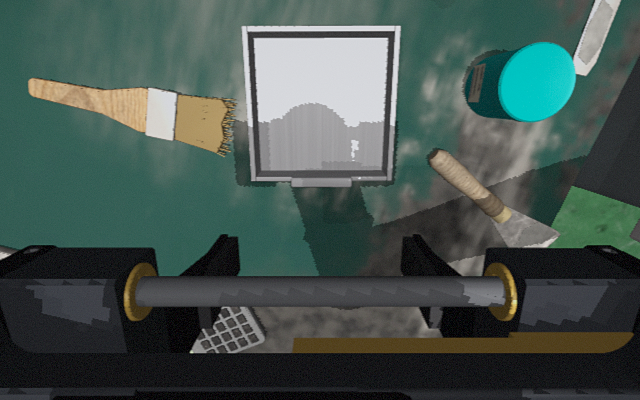

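The wrist view shows the tray square in the picture with its tab at (322,182), and the fingers spread either side of the tab's width. I'll descend and pinch the tab across its 60 mm width.

{"op": "servo_tool", "data": {
  "slide": [
    [0.003, 0.001, 0.035],
    [0.003, 0.001, 0.07],
    [0.003, 0.001, 0.105],
    [0.003, 0.001, 0.14],
    [0.003, 0.001, 0.165]
  ],
  "spin": [0, 0, 0, 0, 0],
  "grip": [0, 0, 0, 0, 0]
}}

```text
time_s: 3.48
tcp_pos: [0.5728, 0.1775, 0.0796]
ee_rot: [[0.274, -0.962, -0.003], [-0.962, -0.274, -0.001], [0.0, 0.003, -1.0]]
wrist_force: [-0.7, -0.2, 0.5]
gripper_width: 1.003
gripper_force: 0.0
```

{"op": "servo_tool", "data": {
  "slide": [
    [0, 0, 0.006],
    [0, 0, 0.012],
    [0, 0, 0.012],
    [0, 0, 0.012],
    [0, 0, 0.012]
  ],
  "spin": [0, 0, 0, 0, 0],
  "grip": [0, 0, 0.3, 0.5, 0.6]
}}

```text
time_s: 3.9
tcp_pos: [0.5754, 0.1787, 0.0726]
ee_rot: [[0.274, -0.962, 0.004], [-0.962, -0.274, 0.002], [-0.001, -0.004, -1.0]]
wrist_force: [0.0, -0.1, 0.3]
gripper_width: 0.854
gripper_force: 0.0
```

{"op": "servo_tool", "data": {
  "slide": [
    [0, 0, 0],
    [0, 0, 0],
    [0, 0, 0],
    [0, 0, 0],
    [0, 0, 0]
  ],
  "spin": [0, 0, 0, 0, 0],
  "grip": [0.6, 0.6, 0.6, 0.6, 0.6]
}}

```text
time_s: 4.32
tcp_pos: [0.5745, 0.1782, 0.0718]
ee_rot: [[0.274, -0.962, 0.001], [-0.962, -0.274, 0.001], [-0.0, -0.001, -1.0]]
wrist_force: [-2.8, 1.2, 6.2]
gripper_width: 0.682
gripper_force: 30.0
```

{"op": "servo_tool", "data": {
  "slide": [
    [0.011, 0.001, 0],
    [0.022, 0.001, 0],
    [0.033, 0.002, 0],
    [0.045, 0.003, 0],
    [0.056, 0.003, 0]
  ],
  "spin": [1.4, 2.8, 4.2, 5.6, 6.8],
  "grip": [0.6, 0.6, 0.6, 0.6, 0.6]
}}

```text
time_s: 4.73
tcp_pos: [0.5878, 0.1236, 0.0718]
ee_rot: [[0.157, -0.988, 0.003], [-0.988, -0.157, 0.002], [-0.001, -0.003, -1.0]]
wrist_force: [-0.5, 5.0, 5.3]
gripper_width: 0.685
gripper_force: 30.1
```

{"op": "servo_tool", "data": {
  "slide": [
    [0.012, -0.001, 0],
    [0.024, -0.002, 0],
    [0.036, -0.002, 0],
    [0.048, -0.003, 0],
    [0.056, -0.0035, 0]
  ],
  "spin": [1.4, 2.8, 4.2, 5.6, 6.8],
  "grip": [0.6, 0.6, 0.6, 0.6, 0.6]
}}

```text
time_s: 5.15
tcp_pos: [0.6003, 0.0682, 0.0718]
ee_rot: [[0.038, -0.999, 0.003], [-0.999, -0.038, 0.001], [-0.001, -0.003, -1.0]]
wrist_force: [0.2, 5.9, 6.4]
gripper_width: 0.685
gripper_force: 30.1
```

```bash
python3 - <<'E'
from h import *
s=sense();R=np.array(s['ee_rot']);print(s['time_s'],s['tcp_pos'],np.round(R,3).tolist(),s['wrist_force'],s['gripper_width'])
p=capture('wrist');w=cloud(p,s).reshape(-1,3)
m=(abs(w[:,0]-.6)<.1)&(w[:,1]>-.09)&(w[:,1]<.1)
t=w[m&(w[:,2]>.034)&(w[:,2]<.042)];print(cv2.minAreaRect(t[:,:2].astype('f4')*1000),t.min(0),t.max(0))
cv2.imwrite('pics/w2.png',p['pixels'])
for n in("shutter_knob","outlet","lever_tip","feeder"): print(n,[(np.round(d['point'],3).tolist(),round(d['conf'],2)) for d in tip_of(n,'wrist')[:2]])
E
```

```text
5.15 [0.60028685 0.06822865 0.07175121] [[0.038, -0.999, 0.003], [-0.999, -0.038, 0.001], [-0.001, -0.003, -1.0]] [0.23673502 5.89421663 6.42077757] 0.68458585976449
((602.1699829101562, 14.240776062011719), (150.4971466064453, 117.28791046142578), 2.40274715423584) [ 0.52514626 -0.04726336  0.03400227] [0.67948906 0.07515015 0.04199983]
shutter_knob []
outlet []
lever_tip []
feeder []
```

View pics/w2.png

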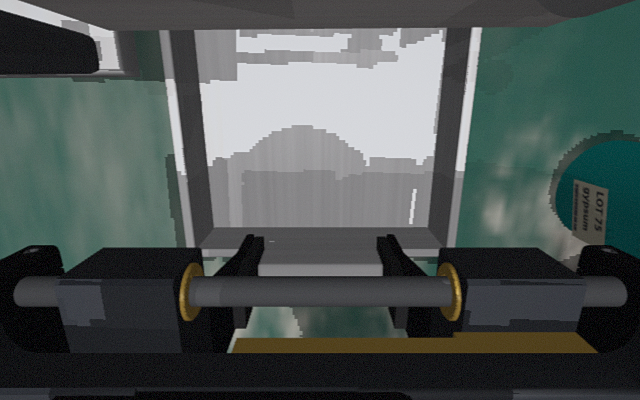

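The wrist view shows the tray aligned with its front already under the feeder edge (top of the picture) and the tab held between the fingers at (320,260). Next I slide it slowly to the stop.

{"op": "servo_tool", "data": {
  "slide": [
    [0.003, 0, 0],
    [0.006, 0, 0],
    [0.009, 0, 0],
    [0.011, 0, 0],
    [0.013, 0, 0]
  ],
  "spin": [0, 0, 0, 0, 0],
  "grip": [0.6, 0.6, 0.6, 0.6, 0.6]
}}

```text
time_s: 5.82
tcp_pos: [0.6007, 0.0561, 0.0718]
ee_rot: [[0.04, -0.999, 0.003], [-0.999, -0.04, 0.002], [-0.001, -0.003, -1.0]]
wrist_force: [0.4, 6.0, 5.8]
gripper_width: 0.686
gripper_force: 30.0
```

{"op": "servo_tool", "data": {
  "slide": [
    [0.001, 0, 0],
    [0.002, 0, 0],
    [0.002, 0, 0],
    [0.003, 0, 0],
    [0.003, 0, 0]
  ],
  "spin": [0, 0, 0, 0, 0],
  "grip": [0.6, 0.6, 0.6, 0.6, 0.6]
}}

```text
time_s: 6.23
tcp_pos: [0.6008, 0.0535, 0.0717]
ee_rot: [[0.04, -0.999, 0.003], [-0.999, -0.04, 0.002], [-0.002, -0.003, -1.0]]
wrist_force: [-0.4, 5.5, 5.7]
gripper_width: 0.682
gripper_force: 30.0
```

No contact yet, so I keep creeping forward.

{"op": "servo_tool", "data": {
  "slide": [
    [0.0005, 0, 0],
    [0.001, 0, 0],
    [0.0015, 0, 0],
    [0.002, 0, 0],
    [0.002, 0, 0]
  ],
  "spin": [0, 0, 0, 0, 0],
  "grip": [0.6, 0.6, 0.6, 0.6, 0.6]
}}

```text
time_s: 6.65
tcp_pos: [0.6008, 0.0534, 0.0718]
ee_rot: [[0.04, -0.999, 0.004], [-0.999, -0.04, 0.004], [-0.004, -0.004, -1.0]]
wrist_force: [-2.7, 12.7, 6.1]
gripper_width: 0.686
gripper_force: 30.0
```

{"op": "servo_tool", "data": {
  "slide": [
    [0.0005, 0, 0],
    [0.001, 0, 0],
    [0.0015, 0, 0],
    [0.002, 0, 0],
    [0.002, 0, 0]
  ],
  "spin": [0, 0, 0, 0, 0],
  "grip": [0.6, 0.6, 0.6, 0.6, 0.6]
}}

```text
time_s: 7.07
tcp_pos: [0.6006, 0.0532, 0.0718]
ee_rot: [[0.041, -0.999, 0.004], [-0.999, -0.041, 0.006], [-0.006, -0.004, -1.0]]
wrist_force: [-3.6, 19.2, 7.3]
gripper_width: 0.685
gripper_force: 30.0
```

Contact was made at the expected place: force rose from 5.5 N to 19 N with TCP y = 0.053 against a predicted 0.0528. I release the tray, rise and go over the wheel.

{"op": "servo_tool", "data": {
  "slide": [
    [-0.002, 0, 0],
    [-0.003, 0, 0],
    [-0.003, 0, 0],
    [-0.003, 0, 0],
    [-0.003, 0, 0]
  ],
  "spin": [0, 0, 0, 0, 0],
  "grip": [0.6, 0.6, 0.2, 0.1, 0]
}}

```text
time_s: 7.48
tcp_pos: [0.5992, 0.0508, 0.07]
ee_rot: [[0.039, -0.999, -0.001], [-0.999, -0.039, -0.001], [0.001, 0.001, -1.0]]
wrist_force: [0.1, -0.2, -0.3]
gripper_width: 0.827
gripper_force: 0.0
```

{"op": "servo_tool", "data": {
  "slide": [
    [0, 0, 0],
    [0, 0, -0.02],
    [0, 0, -0.06],
    [0, 0, -0.1],
    [0, 0, -0.14]
  ],
  "spin": [0, 0, 0, 0, 0],
  "grip": [0, 0, 0, 0, 0]
}}

```text
time_s: 7.9
tcp_pos: [0.5991, 0.0507, 0.2114]
ee_rot: [[0.039, -0.999, -0.002], [-0.999, -0.039, -0.001], [0.001, 0.002, -1.0]]
wrist_force: [1.0, 0.0, -0.6]
gripper_width: 0.991
gripper_force: 0.0
```

{"op": "servo_tool", "data": {
  "slide": [
    [0, 0, -0.04],
    [0, 0, -0.08],
    [0, 0, -0.12],
    [0, 0, -0.155],
    [0, 0, -0.155]
  ],
  "spin": [0, 0, 0, 0, 0],
  "grip": [0, 0, 0, 0, 0]
}}

```text
time_s: 8.32
tcp_pos: [0.6021, 0.0507, 0.3746]
ee_rot: [[0.04, -0.999, 0.016], [-0.999, -0.04, 0.002], [-0.001, -0.016, -1.0]]
wrist_force: [0.4, -0.2, 0.8]
gripper_width: 1.002
gripper_force: 0.0
```

{"op": "servo_tool", "data": {
  "slide": [
    [0.038, 0.007, 0],
    [0.077, 0.014, 0],
    [0.116, 0.021, 0],
    [0.155, 0.029, 0],
    [0.193, 0.036, 0]
  ],
  "spin": [-7, -14, -21, -28, -35],
  "grip": [0.5, 0.5, 0.5, 0.5, 0.5]
}}

```text
time_s: 8.73
tcp_pos: [0.571, -0.1421, 0.3649]
ee_rot: [[0.598, -0.802, -0.001], [-0.802, -0.598, -0.0], [-0.001, 0.001, -1.0]]
wrist_force: [1.4, -0.1, 0.6]
gripper_width: 0.712
gripper_force: 0.0
```

{"op": "servo_tool", "data": {
  "slide": [
    [0, 0, 0],
    [0, 0, 0],
    [0, 0, 0],
    [0, 0, 0],
    [0, 0, 0]
  ],
  "spin": [-5, -10, -10, -10, -10],
  "grip": [0.5, 0.5, 0.5, 0.5, 0.5]
}}

```text
time_s: 9.15
tcp_pos: [0.5718, -0.1399, 0.3651]
ee_rot: [[0.723, -0.691, -0.001], [-0.691, -0.723, 0.0], [-0.001, 0.0, -1.0]]
wrist_force: [-1.9, -0.1, 0.1]
gripper_width: 0.507
gripper_force: 0.0
```

```bash
cat > look.py <<'E'
from h import *
import sys
s=sense();R=np.array(s['ee_rot']);print(s['time_s'],s['tcp_pos'],np.round(R,3).tolist(),s['wrist_force'],np.round(s['joints'],0),s['gripper_width'])
p=capture('wrist');w=cloud(p,s).reshape(-1,3);np.save('w.npy',w)
cv2.imwrite(f'pics/{sys.argv[1]}.png',p['pixels'])
for n in("shutter_knob","outlet","lever_tip","feeder","low_tin","tall_tin","weight"): print(n,[(np.round(d['point'],4).tolist(),round(d['conf'],2)) for d in tip_of(n,'wrist')[:2]])
c=np.array([.610,-.175])
k=w[(np.hypot(*(w[:,:2]-c).T)<.1)&(w[:,2]>.236)&(w[:,2]<.27)]
q=k[:,:2]-c;r=np.hypot(*q.T);a=np.degrees(np.arctan2(q[:,1],q[:,0]))
for a0 in(-134,-44,46,136):
    m=(r>.03)&(r<.09)&(abs((a-a0+180)%360-180)<15)
    if m.sum()>30: (vx,vy,x,y)=cv2.fitLine(k[m,:2].astype('f4'),2,0,1e-4,1e-4).ravel();print('spoke',a0,m.sum(),np.degrees(np.arctan2(vy,vx)),'offset',vx*(c[1]-y)-vy*(c[0]-x),r[m].max())
E
python3 look.py w3
```

```text
9.15 [ 0.57182046 -0.13993792  0.36514673] [[0.723, -0.691, -0.001], [-0.691, -0.723, 0.0], [-0.001, 0.0, -1.0]] [-1.86955396 -0.05957483  0.08498704] [  2.  15.   7.  -0. -82.  44.] 0.5066006332103252
shutter_knob [([0.5698, -0.03, 0.2202], 0.67)]
outlet [([0.6043, -0.0818, 0.1313], 0.91), ([0.6015, 0.0554, 0.0617], 0.57)]
lever_tip []
feeder []
low_tin [([0.6174, -0.3898, -0.0016], 0.82), ([0.7029, -0.1731, 0.1275], 0.69)]
tall_tin [([0.5127, -0.1769, 0.1297], 0.6)]
weight [([0.6142, -0.2682, 0.1308], 0.93)]
spoke -134 1354 46.715736 offset -0.0004207604857731258 0.08746536994678238
spoke -44 1611 -43.41678 offset 0.0007019518011702544 0.08623878705597218
spoke 46 1329 45.888744 offset -0.0011858191199143955 0.08702552915502396
spoke 136 1119 -43.36845 offset 0.0005418560975441605 0.08728262375030107
```

View pics/w3.png

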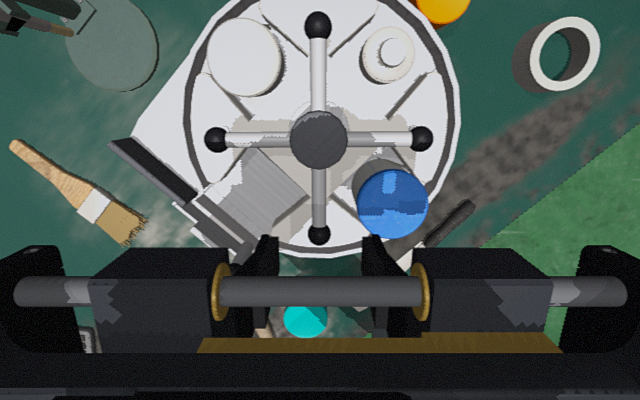

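The wrist view shows the spokes at (318,65), (420,138), (318,200) and (215,138). The low grey tin is at (245,55), the tall blue tin at (390,205), the weight at (388,52), and the outlet with an empty pocket is at (245,200). The wheel sits at about 1.5° in the world and the feeder at about 3°, so it needs +91.5°. I pinch the near-left spoke and carry it round.

{"op": "servo_tool", "data": {
  "slide": [
    [0.002, -0.001, 0.03],
    [0.002, -0.001, 0.06],
    [0.002, -0.001, 0.09],
    [0.002, -0.001, 0.105],
    [0.002, -0.001, 0.115]
  ],
  "spin": [0, 0, 0, 0, 0],
  "grip": [0.5, 0.5, 0.5, 0.5, 0.5]
}}

```text
time_s: 9.97
tcp_pos: [0.573, -0.1405, 0.2479]
ee_rot: [[0.724, -0.69, -0.004], [-0.69, -0.724, 0.0], [-0.003, 0.003, -1.0]]
wrist_force: [-0.2, -0.1, 0.1]
gripper_width: 0.501
gripper_force: 0.0
```

{"op": "servo_tool", "data": {
  "slide": [
    [0, 0, 0],
    [0, 0, 0],
    [0, 0, 0],
    [0, 0, 0],
    [0, 0, 0]
  ],
  "spin": [0, 0, 0, 0, 0],
  "grip": [0.5, 0.6, 0.7, 0.8, 0.9]
}}

```text
time_s: 10.38
tcp_pos: [0.5746, -0.1407, 0.252]
ee_rot: [[0.724, -0.69, 0.003], [-0.69, -0.724, -0.0], [0.002, -0.002, -1.0]]
wrist_force: [-0.3, -0.9, 0.1]
gripper_width: 0.283
gripper_force: 0.0
```

{"op": "servo_tool", "data": {
  "slide": [
    [0, 0, 0],
    [0, 0, 0],
    [0, 0, 0],
    [0, 0, 0],
    [0, 0, 0]
  ],
  "spin": [0, 0, 0, 0, 0],
  "grip": [0.9, 0.9, 0.9, 0.9, 0.9]
}}

```text
time_s: 10.8
tcp_pos: [0.5741, -0.1407, 0.251]
ee_rot: [[0.724, -0.689, 0.001], [-0.689, -0.724, -0.0], [0.001, -0.0, -1.0]]
wrist_force: [-0.1, 0.7, 1.9]
gripper_width: 0.126
gripper_force: 30.0
```

{"op": "servo_tool", "data": {
  "slide": [
    [0.0003, 0.0052, 0],
    [0.0011, 0.0104, 0],
    [0.0024, 0.0155, 0],
    [0.0043, 0.0203, 0],
    [0.0067, 0.025, 0]
  ],
  "spin": [-6, -12, -18, -24, -30],
  "grip": [0.9, 0.9, 0.9, 0.9, 0.9]
}}

```text
time_s: 11.22
tcp_pos: [0.5625, -0.1618, 0.251]
ee_rot: [[0.973, -0.23, 0.003], [-0.23, -0.973, 0.003], [0.002, -0.003, -1.0]]
wrist_force: [0.8, 7.3, 2.5]
gripper_width: 0.123
gripper_force: 30.2
```

{"op": "servo_tool", "data": {
  "slide": [
    [0.0003, 0.0052, 0],
    [0.0011, 0.0104, 0],
    [0.0024, 0.0155, 0],
    [0.0043, 0.0203, 0],
    [0.0067, 0.025, 0]
  ],
  "spin": [-6, -12, -18, -24, -30],
  "grip": [0.9, 0.9, 0.9, 0.9, 0.9]
}}

```text
time_s: 11.63
tcp_pos: [0.5628, -0.1873, 0.251]
ee_rot: [[0.958, 0.288, 0.002], [0.288, -0.958, 0.003], [0.003, -0.003, -1.0]]
wrist_force: [-1.0, 9.8, 4.2]
gripper_width: 0.127
gripper_force: 30.1
```

{"op": "servo_tool", "data": {
  "slide": [
    [0.0003, 0.0052, 0],
    [0.0011, 0.0104, 0],
    [0.0024, 0.0155, 0],
    [0.0043, 0.0203, 0],
    [0.0067, 0.025, 0]
  ],
  "spin": [-6, -12, -18, -24, -30],
  "grip": [0.9, 0.9, 0.9, 0.9, 0.9]
}}

```text
time_s: 12.05
tcp_pos: [0.5758, -0.2088, 0.251]
ee_rot: [[0.685, 0.728, 0.0], [0.728, -0.685, 0.004], [0.003, -0.003, -1.0]]
wrist_force: [-1.8, 11.6, 5.4]
gripper_width: 0.125
gripper_force: 30.0
```

{"op": "servo_tool", "data": {
  "slide": [
    [0, 0.0013, 0],
    [0, 0.0013, 0],
    [0, 0.0013, 0],
    [0, 0.0013, 0],
    [0, 0.0013, 0]
  ],
  "spin": [-1.5, -1.5, -1.5, -1.5, -1.5],
  "grip": [0.9, 0.9, 0.9, 0.9, 0.9]
}}

```text
time_s: 12.47
tcp_pos: [0.5773, -0.2101, 0.251]
ee_rot: [[0.669, 0.743, 0.001], [0.743, -0.669, 0.003], [0.003, -0.001, -1.0]]
wrist_force: [0.1, 6.9, 3.3]
gripper_width: 0.124
gripper_force: 30.0
```

```bash
python3 - <<'E'
from h import *
s=sense();print(s['joints'],s['wrist_force'])
for c in("scene","top"):
    capture(c)
    for n in("low_tin","outlet","tray","tall_tin","weight","shutter_knob","lever_tip"): print(c,n,[(np.round(d['point'],3).tolist(),round(d['conf'],2)) for d in tip_of(n,c)[:4]])
E
```

```text
[ -5.00006762  20.86184092  -0.77262329  -0.18546513 -68.29448717
 143.05380456] [0.11751004 6.85211892 3.25276446]
scene low_tin [([0.618, -0.39, -0.002], 0.75), ([0.605, -0.072, 0.133], 0.46)]
scene outlet [([0.606, -0.078, 0.129], 0.68)]
scene tray [([0.603, -0.015, -0.004], 0.9)]
scene tall_tin [([0.418, 0.041, 0.0], 0.8), ([0.612, -0.276, 0.131], 0.68)]
scene weight [([0.695, -0.182, 0.13], 0.41)]
scene shutter_knob [([0.574, -0.027, 0.228], 0.61)]
scene lever_tip [([0.451, -0.117, 0.233], 0.5)]
top low_tin [([0.825, -0.252, -0.003], 0.64), ([0.616, -0.391, 0.003], 0.58)]
top outlet [([0.796, 0.17, 0.004], 0.19)]
top tray []
top tall_tin [([0.418, 0.038, 0.002], 0.79)]
top weight [([0.452, -0.122, 0.236], 0.58), ([0.697, -0.186, 0.132], 0.54)]
top shutter_knob []
top lever_tip [([0.452, -0.122, 0.235], 0.45)]
```

{"op": "servo_tool", "data": {
  "slide": [
    [0, 0, 0],
    [0, 0, 0],
    [0, 0, 0],
    [0, 0, -0.02],
    [0, 0, -0.05]
  ],
  "spin": [0, 0, 0, 0, 0],
  "grip": [0.7, 0.5, 0.5, 0.5, 0.5]
}}

```text
time_s: 13.68
tcp_pos: [0.575, -0.2121, 0.2972]
ee_rot: [[0.671, 0.741, -0.009], [0.742, -0.671, 0.002], [-0.004, -0.007, -1.0]]
wrist_force: [0.2, -0.4, 0.1]
gripper_width: 0.416
gripper_force: 0.0
```

{"op": "servo_tool", "data": {
  "slide": [
    [0, 0, -0.03],
    [0, 0, -0.06],
    [0, 0, -0.07],
    [0, 0, -0.07],
    [0, 0, -0.07]
  ],
  "spin": [0, 7, 14, 21, 28],
  "grip": [0.5, 0.5, 0.5, 0.5, 0.5]
}}

```text
time_s: 14.1
tcp_pos: [0.5769, -0.2127, 0.3717]
ee_rot: [[0.943, 0.334, 0.002], [0.334, -0.943, -0.0], [0.002, 0.001, -1.0]]
wrist_force: [0.2, 0.8, -0.7]
gripper_width: 0.496
gripper_force: 0.0
```

{"op": "servo_tool", "data": {
  "slide": [
    [0, 0, 0],
    [0, 0, 0],
    [0, 0, 0],
    [0, 0, 0],
    [0, 0, 0]
  ],
  "spin": [7, 14, 14, 14, 14],
  "grip": [0.5, 0.5, 0.5, 0.5, 0.5]
}}

```text
time_s: 14.52
tcp_pos: [0.5766, -0.2125, 0.3703]
ee_rot: [[0.994, 0.105, -0.0], [0.105, -0.994, -0.0], [-0.0, 0.0, -1.0]]
wrist_force: [0.5, 0.5, 0.2]
gripper_width: 0.502
gripper_force: 0.0
```

```bash
sed -i 's/(-134,-44,46,136)/(-131,-41,49,139)/' look.py; python3 look.py w4; python3 - <<'E'
from h import *
w=np.load('w.npy')
f=(w[:,:2]@[1,1j]-(.610-.175j))*np.exp(-1j*np.radians(3))
m=(abs(f.real)<.06)&(f.imag>.05)&(f.imag<.135)&(w[:,2]>.174)&(w[:,2]<.187)
print(m.sum()); x,y=f.real[m],f.imag[m]; print('low tin lid',cv2.minEnclosingCircle(np.c_[x,y].astype('f4')*1000))
E
```

```text
14.5167 [ 0.57664988 -0.21246549  0.37034521] [[0.994, 0.105, -0.0], [0.105, -0.994, -0.0], [-0.0, 0.0, -1.0]] [0.5166506  0.4700518  0.17902071] [ -5.  18.  12.   0. -84. 101.] 0.5023378816619197
shutter_knob [([0.571, -0.0324, 0.2194], 0.72)]
outlet []
lever_tip []
feeder []
low_tin [([0.6188, -0.3892, 0.0001], 0.8), ([0.6092, -0.0738, 0.1289], 0.69)]
tall_tin [([0.4198, 0.0384, 0.0042], 0.94), ([0.6104, -0.2734, 0.1315], 0.76)]
weight [([0.6981, -0.1837, 0.1358], 0.71), ([0.3668, 0.1625, 0.0022], 0.29)]
spoke -131 1093 49.466606 offset -0.0009883069280481223 0.08710712346625189
spoke -41 1380 -41.066296 offset 0.0007792843452521583 0.08597855460995472
spoke 49 1428 47.972683 offset -0.0009147349920946915 0.08674916469111009
spoke 139 1099 -41.363235 offset 0.0006016181709775012 0.08730643609868854
3799
low tin lid ((3.230091094970703, 99.67403411865234), 34.01484680175781)
```

View pics/w4.png

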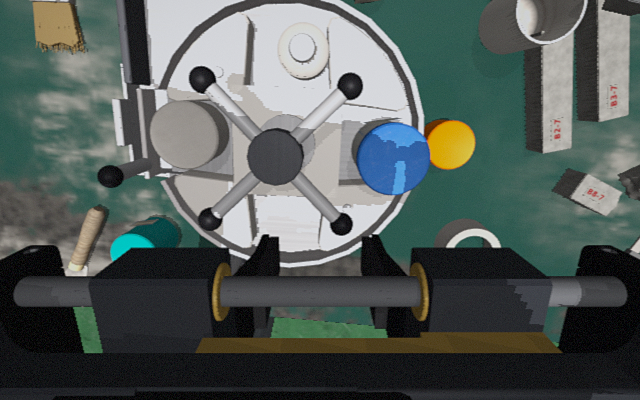

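The view shows the low grey tin in the outlet pocket at (197,132), centred within about 3 mm. The tall tin (393,158) and the weight (302,50) are upright, and the shutter knob is at (110,176). Next is the shutter.

{"op": "servo_tool", "data": {
  "slide": [
    [0.003, -0.036, 0],
    [0.006, -0.073, 0],
    [0.009, -0.109, 0],
    [0.012, -0.146, 0],
    [0.015, -0.182, 0]
  ],
  "spin": [7, 14, 21, 28, 35],
  "grip": [0.5, 0.5, 0.5, 0.5, 0.5]
}}

```text
time_s: 15.33
tcp_pos: [0.5727, -0.0301, 0.3708]
ee_rot: [[0.876, -0.482, 0.0], [-0.482, -0.876, 0.0], [0.0, -0.0, -1.0]]
wrist_force: [0.6, 0.6, 0.4]
gripper_width: 0.497
gripper_force: 0.0
```

{"op": "servo_tool", "data": {
  "slide": [
    [0, 0, 0],
    [0, 0, 0],
    [0, 0, 0],
    [0, 0, 0],
    [0, 0, 0]
  ],
  "spin": [7, 14, 21, 28, 35],
  "grip": [0.5, 0.5, 0.5, 0.5, 0.5]
}}

```text
time_s: 15.75
tcp_pos: [0.573, -0.0313, 0.3706]
ee_rot: [[0.442, -0.897, 0.0], [-0.897, -0.442, 0.0], [0.0, -0.0, -1.0]]
wrist_force: [0.4, 0.0, -0.2]
gripper_width: 0.505
gripper_force: 0.0
```

{"op": "servo_tool", "data": {
  "slide": [
    [0, 0, 0],
    [0, 0, 0],
    [0, 0, 0.02],
    [0, 0, 0.05],
    [0, 0, 0.08]
  ],
  "spin": [7, 14, 21, 23, 23],
  "grip": [0.5, 0.5, 0.5, 0.5, 0.5]
}}

```text
time_s: 16.17
tcp_pos: [0.5734, -0.0314, 0.2907]
ee_rot: [[0.061, -0.998, 0.003], [-0.998, -0.061, 0.001], [-0.001, -0.003, -1.0]]
wrist_force: [0.4, 0.2, -1.3]
gripper_width: 0.5
gripper_force: 0.0
```

{"op": "servo_tool", "data": {
  "slide": [
    [0, 0, 0],
    [0, 0, 0],
    [0, 0, 0],
    [0, 0, 0],
    [0, 0, 0]
  ],
  "spin": [0, 0, 0, 0, 0],
  "grip": [0.5, 0.5, 0.5, 0.5, 0.5]
}}

```text
time_s: 16.58
tcp_pos: [0.574, -0.0315, 0.2928]
ee_rot: [[0.062, -0.998, 0.004], [-0.998, -0.062, 0.0], [-0.0, -0.004, -1.0]]
wrist_force: [-0.2, 0.4, 0.7]
gripper_width: 0.504
gripper_force: 0.0
```

{"op": "servo_tool", "data": {
  "slide": [
    [0, 0, 0.025],
    [0, 0, 0.05],
    [0, 0, 0.07],
    [0, 0, 0.077],
    [0, 0, 0.077]
  ],
  "spin": [0, 0, 0, 0, 0],
  "grip": [0.5, 0.5, 0.5, 0.5, 0.5]
}}

```text
time_s: 17.0
tcp_pos: [0.5725, -0.0316, 0.2126]
ee_rot: [[0.062, -0.998, -0.002], [-0.998, -0.062, -0.0], [0.0, 0.003, -1.0]]
wrist_force: [-0.3, -0.8, 0.6]
gripper_width: 0.503
gripper_force: 0.0
```

{"op": "servo_tool", "data": {
  "slide": [
    [0, 0, 0],
    [0, 0, 0],
    [0, 0, 0],
    [0, 0, 0],
    [0, 0, 0]
  ],
  "spin": [0, 0, 0, 0, 0],
  "grip": [0.6, 0.7, 0.8, 0.8, 0.8]
}}

```text
time_s: 17.42
tcp_pos: [0.5734, -0.0315, 0.2144]
ee_rot: [[0.062, -0.998, 0.002], [-0.998, -0.062, 0.0], [-0.0, -0.002, -1.0]]
wrist_force: [1.0, 0.3, -0.7]
gripper_width: 0.236
gripper_force: 0.0
```

{"op": "servo_tool", "data": {
  "slide": [
    [0, 0, 0],
    [0, 0, 0],
    [0, 0, 0],
    [0, 0, 0],
    [0, 0, 0]
  ],
  "spin": [0, 0, 0, 0, 0],
  "grip": [0.9, 0.9, 0.9, 0.9, 0.9]
}}

```text
time_s: 17.83
tcp_pos: [0.5732, -0.0316, 0.2141]
ee_rot: [[0.062, -0.998, 0.001], [-0.998, -0.062, -0.0], [0.0, -0.001, -1.0]]
wrist_force: [-1.5, 0.4, 4.6]
gripper_width: 0.195
gripper_force: 29.9
```

{"op": "servo_tool", "data": {
  "slide": [
    [0, -0.015, 0],
    [0, -0.03, 0],
    [0, -0.045, 0],
    [0, -0.06, 0],
    [0, -0.07, 0]
  ],
  "spin": [0, 0, 0, 0, 0],
  "grip": [0.9, 0.9, 0.9, 0.9, 0.9]
}}

```text
time_s: 18.25
tcp_pos: [0.6441, -0.0282, 0.2141]
ee_rot: [[0.062, -0.998, 0.001], [-0.998, -0.062, -0.002], [0.002, -0.0, -1.0]]
wrist_force: [-1.9, -2.5, 4.6]
gripper_width: 0.194
gripper_force: 30.0
```

{"op": "servo_tool", "data": {
  "slide": [
    [0, -0.008, 0],
    [0, -0.016, 0],
    [0, -0.021, 0],
    [0, -0.024, 0],
    [0, -0.026, 0]
  ],
  "spin": [0, 0, 0, 0, 0],
  "grip": [0.9, 0.9, 0.9, 0.9, 0.9]
}}

```text
time_s: 18.67
tcp_pos: [0.6677, -0.0271, 0.2141]
ee_rot: [[0.061, -0.998, -0.004], [-0.998, -0.061, -0.002], [0.002, 0.004, -1.0]]
wrist_force: [-8.7, -4.1, 9.1]
gripper_width: 0.196
gripper_force: 30.3
```

{"op": "servo_tool", "data": {
  "slide": [
    [0, -0.001, 0],
    [0, -0.002, 0],
    [0, -0.002, 0],
    [0, -0.002, 0],
    [0, -0.002, 0]
  ],
  "spin": [0, 0, 0, 0, 0],
  "grip": [0.9, 0.9, 0.9, 0.9, 0.9]
}}

```text
time_s: 19.08
tcp_pos: [0.6676, -0.0271, 0.2141]
ee_rot: [[0.061, -0.998, -0.008], [-0.998, -0.061, -0.002], [0.002, 0.008, -1.0]]
wrist_force: [-9.4, -4.9, 8.6]
gripper_width: 0.198
gripper_force: 30.2
```

{"op": "servo_tool", "data": {
  "slide": [
    [0, 0.001, 0],
    [0, 0.002, 0],
    [0, 0.002, 0],
    [0, 0.002, 0],
    [0, 0.002, 0]
  ],
  "spin": [0, 0, 0, 0, 0],
  "grip": [0.9, 0.9, 0.7, 0.5, 0.5]
}}

```text
time_s: 19.5
tcp_pos: [0.6688, -0.0249, 0.2126]
ee_rot: [[0.062, -0.998, -0.0], [-0.998, -0.062, 0.001], [-0.001, 0.0, -1.0]]
wrist_force: [-0.9, 0.4, 0.7]
gripper_width: 0.34
gripper_force: 0.0
```

The shutter is fully open: 94.5 mm of travel, and then the force built up against the end stop. Next I rise and go behind the lever with closed fingers.

{"op": "servo_tool", "data": {
  "slide": [
    [0, 0, -0.03],
    [0, 0, -0.06],
    [0, 0, -0.09],
    [0, 0, -0.115],
    [0, 0, -0.115]
  ],
  "spin": [0, 0, 0, 0, 0],
  "grip": [0.5, 0.5, 0.5, 0.7, 1]
}}

```text
time_s: 19.92
tcp_pos: [0.6713, -0.0251, 0.3349]
ee_rot: [[0.063, -0.998, 0.012], [-0.998, -0.063, 0.001], [0.0, -0.012, -1.0]]
wrist_force: [-0.1, -0.5, 2.2]
gripper_width: 0.416
gripper_force: 0.0
```

{"op": "servo_tool", "data": {
  "slide": [
    [0.018, 0.032, 0],
    [0.035, 0.064, 0],
    [0.053, 0.095, 0],
    [0.071, 0.127, 0],
    [0.089, 0.159, 0]
  ],
  "spin": [0, 0, 0, 0, 0],
  "grip": [1, 1, 1, 1, 1]
}}

```text
time_s: 20.33
tcp_pos: [0.5144, -0.1243, 0.3275]
ee_rot: [[0.063, -0.998, -0.0], [-0.998, -0.063, 0.001], [-0.001, 0.0, -1.0]]
wrist_force: [-1.1, -1.1, 0.6]
gripper_width: 0.065
gripper_force: 0.0
```

{"op": "servo_tool", "data": {
  "slide": [
    [0.018, 0.032, 0],
    [0.035, 0.064, 0],
    [0.035, 0.064, 0],
    [0.035, 0.064, 0],
    [0.035, 0.064, 0]
  ],
  "spin": [-7, -14, -21, -28, -35],
  "grip": [1, 1, 1, 1, 1]
}}

```text
time_s: 20.75
tcp_pos: [0.4536, -0.1631, 0.3283]
ee_rot: [[0.627, -0.779, 0.001], [-0.779, -0.627, 0.001], [-0.0, -0.001, -1.0]]
wrist_force: [1.0, -0.4, -0.2]
gripper_width: 0.005
gripper_force: 0.0
```

{"op": "servo_tool", "data": {
  "slide": [
    [0, 0, 0],
    [0, 0, 0],
    [0, 0, 0],
    [0, 0, 0],
    [0, 0, 0]
  ],
  "spin": [-7, -14, -21, -28, -35],
  "grip": [1, 1, 1, 1, 1]
}}

```text
time_s: 21.17
tcp_pos: [0.4543, -0.1626, 0.3278]
ee_rot: [[0.961, -0.277, -0.0], [-0.277, -0.961, 0.001], [-0.0, -0.001, -1.0]]
wrist_force: [-0.3, 0.7, 0.6]
gripper_width: 0.006
gripper_force: 0.0
```

{"op": "servo_tool", "data": {
  "slide": [
    [0, 0, 0],
    [0, 0, 0],
    [0, 0, 0],
    [0, 0, 0],
    [0, 0, 0]
  ],
  "spin": [-7, -14, -20, -20, -20],
  "grip": [1, 1, 1, 1, 1]
}}

```text
time_s: 21.58
tcp_pos: [0.4542, -0.1628, 0.328]
ee_rot: [[0.998, 0.06, -0.0], [0.06, -0.998, 0.001], [-0.0, -0.001, -1.0]]
wrist_force: [-0.3, 0.9, 0.5]
gripper_width: 0.005
gripper_force: 0.0
```

```bash
python3 - <<'E'
from h import *
s=sense();print(s['time_s'],s['tcp_pos'],s['joints'],s['gripper_width'])
for c in("scene","top"):
    p=capture(c);w=cloud(p).reshape(-1,3)
    for n in("low_tin","tray","shutter_knob","lever_tip"): print(c,n,[(np.round(d['point'],3).tolist(),round(d['conf'],2)) for d in tip_of(n,c)[:3]])
    m=(np.hypot(w[:,0]-.452,w[:,1]+.121)<.03)&(w[:,2]>.2)&(w[:,2]<.245);print('lever',m.sum(),w[m].mean(0) if m.any() else 0)
    cv2.imwrite(f'pics/{c}5.png',p['pixels'])
E
```

```text
21.5833 [ 0.45416162 -0.16276491  0.32796578] [-3.95152032e-01  5.00046456e+00 -1.06552148e+01 -3.61724585e-02
 -7.43626060e+01  9.38208119e+01] 0.004542786942455038
scene low_tin [([0.617, -0.39, 0.0], 0.81), ([0.608, -0.075, 0.129], 0.6), ([0.823, -0.244, -0.0], 0.58)]
scene tray [([0.605, -0.016, -0.003], 0.78)]
scene shutter_knob [([0.668, -0.021, 0.224], 0.6)]
scene lever_tip [([0.454, -0.119, 0.235], 0.71)]
lever 63 [ 0.45015414 -0.12313459  0.22501612]
top low_tin [([0.614, -0.387, 0.005], 0.79), ([0.821, -0.248, -0.002], 0.53), ([0.606, -0.07, 0.133], 0.51)]
top tray [([0.606, -0.013, 0.002], 0.58), ([0.792, 0.169, 0.0], 0.43), ([0.697, -0.184, 0.132], 0.29)]
top shutter_knob [([0.668, -0.027, 0.224], 0.61)]
top lever_tip [([0.605, -0.081, 0.134], 0.37)]
lever 0 0
```

{"op": "servo_tool", "data": {
  "slide": [
    [0, 0, 0.03],
    [0, 0, 0.06],
    [0, 0, 0.09],
    [0, 0, 0.11],
    [0, 0, 0.118]
  ],
  "spin": [0, 0, 0, 0, 0],
  "grip": [1, 1, 1, 1, 1]
}}

```text
time_s: 22.5
tcp_pos: [0.452, -0.163, 0.2074]
ee_rot: [[0.998, 0.061, -0.006], [0.061, -0.998, 0.001], [-0.006, -0.001, -1.0]]
wrist_force: [-0.4, -0.5, 1.0]
gripper_width: 0.007
gripper_force: 0.0
```

{"op": "servo_tool", "data": {
  "slide": [
    [0, -0.008, 0],
    [0, -0.016, 0],
    [0, -0.022, 0],
    [0, -0.026, 0],
    [0, -0.03, 0]
  ],
  "spin": [0, 0, 0, 0, 0],
  "grip": [1, 1, 1, 1, 1]
}}

```text
time_s: 22.92
tcp_pos: [0.4532, -0.133, 0.2122]
ee_rot: [[0.998, 0.063, 0.004], [0.063, -0.998, -0.001], [0.004, 0.001, -1.0]]
wrist_force: [1.5, -3.6, 1.3]
gripper_width: 0.004
gripper_force: 1.9
```

{"op": "servo_tool", "data": {
  "slide": [
    [0, -0.01, 0.004],
    [0, -0.02, 0.008],
    [0, -0.03, 0.013],
    [0, -0.038, 0.017],
    [0, -0.043, 0.02]
  ],
  "spin": [0, 0, 0, 0, 0],
  "grip": [1, 1, 1, 1, 1]
}}

```text
time_s: 23.33
tcp_pos: [0.4513, -0.0906, 0.1927]
ee_rot: [[0.998, 0.064, 0.006], [0.064, -0.998, -0.003], [0.006, 0.003, -1.0]]
wrist_force: [1.3, -8.2, 4.6]
gripper_width: 0.007
gripper_force: 4.4
```

```bash
cat > chk.py <<'E'
from h import *
s=sense();print(s['time_s'],s['tcp_pos'],s['wrist_force'])
for c in("scene","top"):
    p=capture(c)
    for n in("low_tin","lever_tip","outlet","shutter_knob","tray","tall_tin","weight"): print(c,n,[(np.round(d['point'],3).tolist(),round(d['conf'],2)) for d in tip_of(n,c)[:4]])
    if c=='scene': cv2.imwrite('pics/chk.png',cv2.resize(p['pixels'][150:310,240:460],None,fx=3.5,fy=3.5,interpolation=2))
E
python3 chk.py
```

```text
23.3333 [ 0.45134512 -0.0906237   0.19273753] [ 1.25524972 -8.24197485  4.62968236]
scene low_tin [([0.617, -0.389, -0.0], 0.92), ([0.82, -0.243, 0.001], 0.86), ([0.603, -0.037, 0.067], 0.65)]
scene lever_tip []
scene outlet [([0.604, -0.083, 0.104], 0.72)]
scene shutter_knob [([0.666, -0.022, 0.223], 0.55), ([0.452, -0.467, -0.005], 0.38)]
scene tray [([0.608, -0.012, -0.002], 0.54), ([0.602, 0.057, 0.058], 0.53)]
scene tall_tin [([0.416, 0.038, 0.002], 0.68)]
scene weight [([0.694, -0.182, 0.13], 0.55), ([0.6, -0.095, 0.041], 0.16)]
top low_tin [([0.598, -0.004, 0.039], 0.79), ([0.821, -0.252, -0.003], 0.76), ([0.617, -0.388, 0.001], 0.67)]
top lever_tip []
top outlet [([0.607, -0.074, 0.111], 0.66)]
top shutter_knob [([0.653, 0.434, -0.002], 0.63), ([0.667, -0.027, 0.225], 0.37)]
top tray [([0.603, -0.013, -0.0], 0.62)]
top tall_tin [([0.615, -0.273, 0.136], 0.57)]
top weight [([0.7, -0.184, 0.135], 0.66)]
```

The tin is already sliding into the tray. I carry the lever on to its end stop.

{"op": "servo_tool", "data": {
  "slide": [
    [0, -0.008, 0.002],
    [0, -0.016, 0.004],
    [0, -0.022, 0.005],
    [0, -0.028, 0.005],
    [0, -0.032, 0.005]
  ],
  "spin": [0, 0, 0, 0, 0],
  "grip": [1, 1, 1, 1, 1]
}}

```text
time_s: 24.55
tcp_pos: [0.4497, -0.0672, 0.1928]
ee_rot: [[0.998, 0.069, 0.004], [0.07, -0.997, -0.022], [0.002, 0.022, -1.0]]
wrist_force: [-0.2, -48.2, 29.6]
gripper_width: 0.007
gripper_force: 26.3
```

The end stop is reached, shown by the strong reaction force. I ease off now and let the lever come back under control.

{"op": "servo_tool", "data": {
  "slide": [
    [0, 0.008, 0],
    [0, 0.01, 0],
    [0, 0.01, 0],
    [0, 0.01, 0],
    [0, 0.01, 0]
  ],
  "spin": [0, 0, 0, 0, 0],
  "grip": [1, 1, 1, 1, 1]
}}

```text
time_s: 24.97
tcp_pos: [0.4519, -0.0716, 0.1918]
ee_rot: [[0.998, 0.066, 0.01], [0.066, -0.998, -0.008], [0.01, 0.008, -1.0]]
wrist_force: [0.8, -16.6, 19.2]
gripper_width: 0.007
gripper_force: 12.7
```

```bash
python3 chk.py
```

```text
24.9667 [ 0.45191723 -0.07156692  0.19182958] [  0.77615557 -16.63771516  19.16062404]
scene low_tin [([0.367, 0.172, -0.001], 0.7), ([0.82, -0.245, -0.001], 0.69), ([0.615, -0.391, -0.001], 0.65), ([0.596, -0.005, 0.04], 0.63)]
scene lever_tip [([0.451, -0.023, 0.19], 0.46), ([0.602, 0.054, 0.06], 0.4)]
scene outlet [([0.602, -0.082, 0.097], 0.68)]
scene shutter_knob [([0.598, -0.003, 0.038], 0.68), ([0.669, -0.022, 0.225], 0.58), ([0.45, -0.467, -0.004], 0.21)]
scene tray [([0.605, -0.014, -0.004], 0.83)]
scene tall_tin [([0.418, 0.039, 0.004], 0.9), ([0.612, -0.279, 0.133], 0.72)]
scene weight [([0.694, -0.183, 0.132], 0.45)]
top low_tin [([0.595, -0.0, 0.037], 0.71), ([0.613, -0.389, 0.001], 0.66), ([0.697, -0.186, 0.131], 0.58), ([0.823, -0.249, -0.004], 0.49)]
top lever_tip []
top outlet [([0.607, -0.082, 0.105], 0.75)]
top shutter_knob [([0.666, -0.024, 0.224], 0.41)]
top tray [([0.603, -0.013, 0.003], 0.81)]
top tall_tin [([0.615, -0.276, 0.133], 0.67)]
top weight [([0.696, -0.183, 0.134], 0.72), ([0.612, -0.274, 0.134], 0.69)]
```

View pics/chk.png

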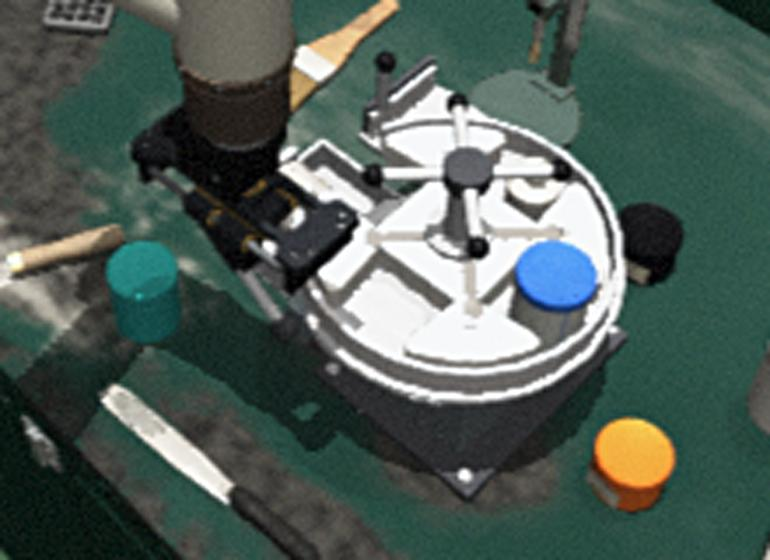

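The crop shows the arm at the lever, the flap tipped, and the wheel with the tall tin (555,275) and the weight (530,185) standing. The delivered tin is hidden behind the gripper, so I check its heights from the top camera.

```bash
python3 - <<'E'
from h import *
for c in("top","scene"):
    p=capture(c);w=cloud(p).reshape(-1,3)
    m=(w[:,0]>.53)&(w[:,0]<.68)&(w[:,1]>-.1)&(w[:,1]<.07)&(w[:,2]<.14)
    q=w[m];print(c,m.sum())
    for y in np.arange(-.1,.07,.01):
        r=[]
        for x in np.arange(.54,.67,.02):
            k=q[(abs(q[:,1]-y-.005)<.005)&(abs(q[:,0]-x-.01)<.01)];r.append(int(1000*np.median(k[:,2])) if len(k) else -1)
        print(round(y,2),r)
    if c=="top": cv2.imwrite('pics/t6.png',cv2.resize(p['pixels'][150:230,290:400],None,fx=6,fy=6,interpolation=2))
E
```

```text
top 1441
-0.1 [-1, 121, 120, 119, 123, 122, -1]
-0.09 [-1, 103, 108, 108, 109, 114, -1]
-0.08 [-1, 93, 92, 95, 96, 104, -1]
-0.07 [-1, 89, 83, 80, 91, 83, -1]
-0.06 [128, 65, 71, 74, 73, 73, 129]
-0.05 [125, 5, 5, 2, 2, 10, 128]
-0.04 [11, 2, 4, 7, 5, 7, 128]
-0.03 [3, 4, 3, 8, 6, 13, 130]
-0.02 [3, 6, 3, 3, 2, 6, -1]
-0.01 [6, 2, 3, 5, 6, 7, 7]
-0.0 [3, 53, 67, 65, 43, 5, 10]
0.01 [7, 49, 67, 66, 48, 6, 5]
0.02 [5, 55, 70, 65, 41, 4, 10]
0.03 [3, 49, 68, 63, 34, 2, 12]
0.04 [2, 58, 68, 68, 53, 5, 10]
0.05 [8, 36, 66, 62, 14, 8, 21]
0.06 [1, 2, 63, 30, 7, 6, 6]
scene 486
-0.1 [-1, -1, 117, 118, 119, 118, -1]
-0.09 [-1, -1, 106, 105, 109, 105, -1]
-0.08 [-1, -1, -1, 95, 96, 115, -1]
-0.07 [-1, -1, -1, 81, 82, 85, -1]
-0.06 [-1, -1, -1, -1, 73, 72, -1]
-0.05 [-1, -1, -1, -1, -1, 128, 42]
-0.04 [-1, -1, -1, -1, -1, 129, 38]
-0.03 [-1, -1, -1, -1, -1, 129, 26]
-0.02 [-1, -1, -1, -1, -1, 128, 8]
-0.01 [-1, 49, 61, 72, 64, 8, 9]
-0.0 [6, 48, -1, 68, 51, 5, 14]
0.01 [6, 10, 75, 70, 62, 8, 13]
0.02 [8, 4, 71, 70, 63, 10, 18]
0.03 [-1, -1, 74, 70, 64, 10, 15]
0.04 [-1, -1, 72, 69, 63, 8, 18]
0.05 [-1, -1, -1, 69, 68, 34, 21]
0.06 [-1, -1, -1, -1, 64, 40, 39]
```

View pics/t6.png

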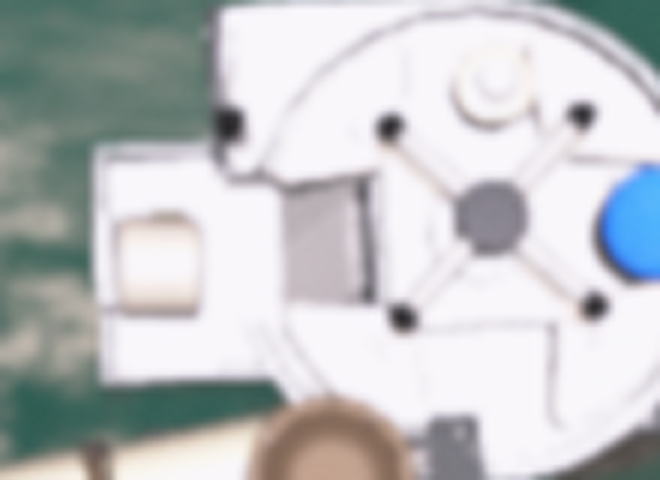

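The top crop shows the tin at (158,265) lying wholly inside the tray, on its side and clear of the flap. The depth agrees: top at about 70 mm, 50 mm long. I let the lever follow back.

{"op": "servo_tool", "data": {
  "slide": [
    [0, 0.01, 0],
    [0, 0.02, 0],
    [0, 0.03, 0],
    [0, 0.04, 0],
    [0, 0.05, 0]
  ],
  "spin": [0, 0, 0, 0, 0],
  "grip": [1, 1, 1, 1, 1]
}}

```text
time_s: 26.28
tcp_pos: [0.4533, -0.1193, 0.1886]
ee_rot: [[0.998, 0.063, 0.006], [0.063, -0.998, -0.002], [0.006, 0.002, -1.0]]
wrist_force: [1.8, -2.6, 4.0]
gripper_width: 0.005
gripper_force: 2.2
```

{"op": "servo_tool", "data": {
  "slide": [
    [0, 0.01, 0],
    [0, 0.02, 0],
    [0, 0.03, 0],
    [0, 0.04, 0],
    [0, 0.05, 0]
  ],
  "spin": [0, 0, 0, 0, 0],
  "grip": [1, 1, 1, 1, 1]
}}

```text
time_s: 26.7
tcp_pos: [0.454, -0.1684, 0.1852]
ee_rot: [[0.998, 0.062, -0.0], [0.062, -0.998, 0.001], [-0.0, -0.001, -1.0]]
wrist_force: [-0.1, 0.3, -0.5]
gripper_width: 0.002
gripper_force: 0.0
```

{"op": "servo_tool", "data": {
  "slide": [
    [0, 0, -0.035],
    [0, 0, -0.07],
    [0, 0, -0.105],
    [0, 0, -0.135],
    [0, 0, -0.135]
  ],
  "spin": [0, 0, 0, 0, 0],
  "grip": [1, 1, 1, 1, 1]
}}

```text
time_s: 27.12
tcp_pos: [0.4567, -0.1688, 0.3264]
ee_rot: [[0.998, 0.063, 0.011], [0.063, -0.998, -0.002], [0.011, 0.002, -1.0]]
wrist_force: [-0.2, -0.0, 0.3]
gripper_width: 0.004
gripper_force: 0.0
```

```bash
python3 chk.py | grep -E "^[0-9]|lever|knob|outlet|tray"; python3 -c "
from h import *
p=capture('scene');w=cloud(p).reshape(-1,3)
m=(np.hypot(w[:,0]-.452,w[:,1]+.121)<.03)&(w[:,2]>.2)&(w[:,2]<.245);print('lever',m.sum(),w[m].mean(0) if m.any() else 0)
m=(abs(w[:,0]-.669)<.02)&(abs(w[:,1]+.025)<.02)&(w[:,2]>.215)&(w[:,2]<.245);print('knob',m.sum(),w[m].mean(0))"
```

```text
27.1167 [ 0.45674547 -0.16878327  0.32641125] [-0.19223712 -0.01943132  0.32901496]
scene lever_tip [([0.454, -0.12, 0.234], 0.47)]
scene outlet [([0.608, -0.173, -0.001], 0.51), ([0.605, -0.084, 0.129], 0.5)]
scene shutter_knob [([0.671, -0.022, 0.225], 0.52), ([0.343, -0.131, 0.0], 0.37), ([0.599, 0.055, 0.056], 0.16)]
scene tray []
top lever_tip [([0.652, 0.436, 0.003], 0.74)]
top outlet [([0.604, -0.078, 0.134], 0.57)]
top shutter_knob [([0.668, -0.026, 0.224], 0.53), ([0.651, 0.434, -0.002], 0.38)]
top tray [([0.605, -0.014, -0.001], 0.92)]
lever 66 [ 0.45016075 -0.12323085  0.22379979]
knob 0 [nan nan nan]<string>:5: RuntimeWarning: Mean of empty slice.
  ret = um.true_divide(
```

The lever is upright again. Now I close the shutter.

{"op": "servo_tool", "data": {
  "slide": [
    [0.031, -0.018, 0],
    [0.063, -0.036, 0],
    [0.095, -0.054, 0],
    [0.127, -0.073, 0],
    [0.159, -0.091, 0]
  ],
  "spin": [0, 0, 0, 0, 0],
  "grip": [1, 1, 1, 1, 1]
}}

```text
time_s: 28.38
tcp_pos: [0.6086, -0.0664, 0.3207]
ee_rot: [[0.998, 0.062, 0.0], [0.062, -0.998, 0.0], [0.0, -0.0, -1.0]]
wrist_force: [0.8, 0.1, 0.3]
gripper_width: 0.009
gripper_force: 0.0
```

{"op": "servo_tool", "data": {
  "slide": [
    [0.031, -0.018, 0],
    [0.063, -0.036, 0],
    [0.063, -0.036, 0],
    [0.063, -0.036, 0],
    [0.063, -0.036, 0]
  ],
  "spin": [7, 14, 21, 28, 35],
  "grip": [0.5, 0.5, 0.5, 0.5, 0.5]
}}

```text
time_s: 28.8
tcp_pos: [0.6686, -0.027, 0.3193]
ee_rot: [[0.85, -0.526, -0.002], [-0.526, -0.85, -0.0], [-0.001, 0.001, -1.0]]
wrist_force: [0.1, 0.4, -0.2]
gripper_width: 0.301
gripper_force: 0.0
```

{"op": "servo_tool", "data": {
  "slide": [
    [0, 0, 0],
    [0, 0, 0],
    [0, 0, 0],
    [0, 0, 0],
    [0, 0, 0]
  ],
  "spin": [7, 14, 21, 28, 35],
  "grip": [0.5, 0.5, 0.5, 0.5, 0.5]
}}

```text
time_s: 29.22
tcp_pos: [0.668, -0.0276, 0.3203]
ee_rot: [[0.394, -0.919, -0.0], [-0.919, -0.394, -0.0], [-0.0, 0.0, -1.0]]
wrist_force: [0.1, -0.4, 0.0]
gripper_width: 0.499
gripper_force: 0.0
```

{"op": "servo_tool", "data": {
  "slide": [
    [0, 0, 0],
    [0, 0, 0],
    [0, 0, 0],
    [0, 0, 0],
    [0, 0, 0]
  ],
  "spin": [7, 14, 20.8, 20.8, 20.8],
  "grip": [0.5, 0.5, 0.5, 0.5, 0.5]
}}

```text
time_s: 29.63
tcp_pos: [0.668, -0.0277, 0.3204]
ee_rot: [[0.051, -0.999, -0.0], [-0.999, -0.051, 0.0], [-0.0, 0.0, -1.0]]
wrist_force: [0.4, 0.9, 0.2]
gripper_width: 0.5
gripper_force: 0.0
```

Now down 106 mm, pinch the knob and slide it back.

{"op": "servo_tool", "data": {
  "slide": [
    [0, 0, 0.03],
    [0, 0, 0.06],
    [0, 0, 0.085],
    [0, 0, 0.1],
    [0, 0, 0.106]
  ],
  "spin": [0, 0, 0, 0, 0],
  "grip": [0.5, 0.5, 0.5, 0.5, 0.5]
}}

```text
time_s: 30.05
tcp_pos: [0.6665, -0.0277, 0.211]
ee_rot: [[0.05, -0.999, -0.006], [-0.999, -0.05, -0.0], [0.0, 0.006, -1.0]]
wrist_force: [-0.2, -0.2, -0.9]
gripper_width: 0.5
gripper_force: 0.0
```

{"op": "servo_tool", "data": {
  "slide": [
    [0, 0, 0],
    [0, 0, 0],
    [0, 0, 0],
    [0, 0, 0],
    [0, 0, 0]
  ],
  "spin": [0, 0, 0, 0, 0],
  "grip": [0.6, 0.7, 0.8, 0.9, 0.9]
}}

```text
time_s: 30.47
tcp_pos: [0.6677, -0.0277, 0.2159]
ee_rot: [[0.048, -0.999, 0.0], [-0.999, -0.048, 0.0], [-0.0, -0.0, -1.0]]
wrist_force: [-8.8, 0.4, 4.9]
gripper_width: 0.207
gripper_force: 5.4
```

{"op": "servo_tool", "data": {
  "slide": [
    [0, 0, 0],
    [0, 0, 0],
    [0, 0, 0],
    [0, 0, 0],
    [0, 0, 0]
  ],
  "spin": [0, 0, 0, 0, 0],
  "grip": [0.9, 0.9, 0.9, 0.9, 0.9]
}}

```text
time_s: 30.88
tcp_pos: [0.6676, -0.0277, 0.2159]
ee_rot: [[0.048, -0.999, 0.0], [-0.999, -0.048, -0.0], [0.0, -0.0, -1.0]]
wrist_force: [-3.7, 0.6, 5.6]
gripper_width: 0.192
gripper_force: 30.1
```

{"op": "servo_tool", "data": {
  "slide": [
    [0, 0.015, 0],
    [0, 0.03, 0],
    [0, 0.045, 0],
    [0, 0.06, 0],
    [0, 0.07, 0]
  ],
  "spin": [0, 0, 0, 0, 0],
  "grip": [0.9, 0.9, 0.9, 0.9, 0.9]
}}

```text
time_s: 31.3
tcp_pos: [0.5988, -0.0309, 0.216]
ee_rot: [[0.048, -0.999, 0.005], [-0.999, -0.048, 0.001], [-0.0, -0.006, -1.0]]
wrist_force: [2.2, 0.8, 2.9]
gripper_width: 0.193
gripper_force: 30.0
```

{"op": "servo_tool", "data": {
  "slide": [
    [0, 0.008, 0],
    [0, 0.016, 0],
    [0, 0.021, 0],
    [0, 0.025, 0],
    [0, 0.027, 0]
  ],
  "spin": [0, 0, 0, 0, 0],
  "grip": [0.9, 0.9, 0.9, 0.9, 0.9]
}}

```text
time_s: 31.72
tcp_pos: [0.5725, -0.032, 0.2159]
ee_rot: [[0.049, -0.999, 0.005], [-0.999, -0.049, 0.0], [-0.0, -0.005, -1.0]]
wrist_force: [5.5, -0.1, 2.9]
gripper_width: 0.192
gripper_force: 30.0
```

{"op": "servo_tool", "data": {
  "slide": [
    [0, 0.001, 0],
    [0, 0.002, 0],
    [0, 0.003, 0],
    [0, 0.003, 0],
    [0, 0.003, 0]
  ],
  "spin": [0, 0, 0, 0, 0],
  "grip": [0.9, 0.9, 0.9, 0.9, 0.9]
}}

```text
time_s: 32.13
tcp_pos: [0.5724, -0.032, 0.2159]
ee_rot: [[0.049, -0.999, 0.011], [-0.999, -0.049, 0.001], [-0.0, -0.011, -1.0]]
wrist_force: [9.4, 1.5, 1.1]
gripper_width: 0.193
gripper_force: 29.9
```

{"op": "servo_tool", "data": {
  "slide": [
    [0, -0.002, 0],
    [0, -0.003, 0],
    [0, -0.003, 0],
    [0, -0.003, 0],
    [0, -0.003, 0]
  ],
  "spin": [0, 0, 0, 0, 0],
  "grip": [0.9, 0.9, 0.7, 0.5, 0.5]
}}

```text
time_s: 32.55
tcp_pos: [0.5699, -0.0325, 0.2132]
ee_rot: [[0.047, -0.999, -0.004], [-0.999, -0.047, -0.0], [-0.0, 0.004, -1.0]]
wrist_force: [0.1, -0.2, -0.2]
gripper_width: 0.338
gripper_force: 0.0
```

{"op": "servo_tool", "data": {
  "slide": [
    [0, 0, 0],
    [0, 0, -0.03],
    [0, 0, -0.07],
    [0, 0, -0.11],
    [0, 0, -0.15]
  ],
  "spin": [0, 0, 0, 0, 0],
  "grip": [0.5, 0.5, 0.5, 0.5, 0.5]
}}

```text
time_s: 32.97
tcp_pos: [0.5702, -0.0326, 0.3654]
ee_rot: [[0.048, -0.999, -0.003], [-0.999, -0.048, -0.0], [0.0, 0.003, -1.0]]
wrist_force: [1.4, 0.3, 0.2]
gripper_width: 0.496
gripper_force: 0.0
```

{"op": "servo_tool", "data": {
  "slide": [
    [-0.03, 0.02, 0],
    [-0.06, 0.04, 0],
    [-0.09, 0.06, 0],
    [-0.12, 0.08, 0],
    [-0.15, 0.1, 0]
  ],
  "spin": [0, 0, 0, 0, 0],
  "grip": [0.5, 0.5, 0.5, 0.5, 0.5]
}}

```text
time_s: 33.38
tcp_pos: [0.4623, 0.1133, 0.3638]
ee_rot: [[0.047, -0.999, -0.002], [-0.999, -0.047, -0.001], [0.001, 0.002, -1.0]]
wrist_force: [0.5, 1.3, -0.2]
gripper_width: 0.499
gripper_force: 0.0
```

```bash
python3 chk.py | grep -vE "outlet"
```

```text
33.3833 [0.46229941 0.11329808 0.36379292] [ 0.47554986  1.303632   -0.17289237]
scene low_tin [([0.819, -0.246, -0.0], 0.89), ([0.617, -0.387, -0.002], 0.88), ([0.598, -0.004, 0.036], 0.52)]
scene lever_tip [([0.452, -0.119, 0.233], 0.71)]
scene shutter_knob [([0.572, -0.026, 0.226], 0.6)]
scene tray [([0.365, 0.17, -0.001], 0.51)]
scene tall_tin [([0.414, 0.041, 0.001], 0.91), ([0.61, -0.277, 0.133], 0.65)]
scene weight [([0.692, -0.183, 0.13], 0.61)]
top low_tin [([0.616, -0.391, 0.001], 0.82), ([0.824, -0.249, -0.002], 0.78), ([0.794, 0.167, 0.002], 0.59), ([0.6, -0.003, 0.038], 0.52)]
top lever_tip [([0.45, -0.122, 0.235], 0.86)]
top shutter_knob []
top tray [([0.606, -0.012, 0.004], 0.83), ([0.574, -0.028, 0.223], 0.72)]
top tall_tin [([0.417, 0.038, 0.001], 0.76), ([0.612, -0.277, 0.137], 0.66)]
top weight [([0.698, -0.184, 0.131], 0.43)]
```

View pics/chk.png

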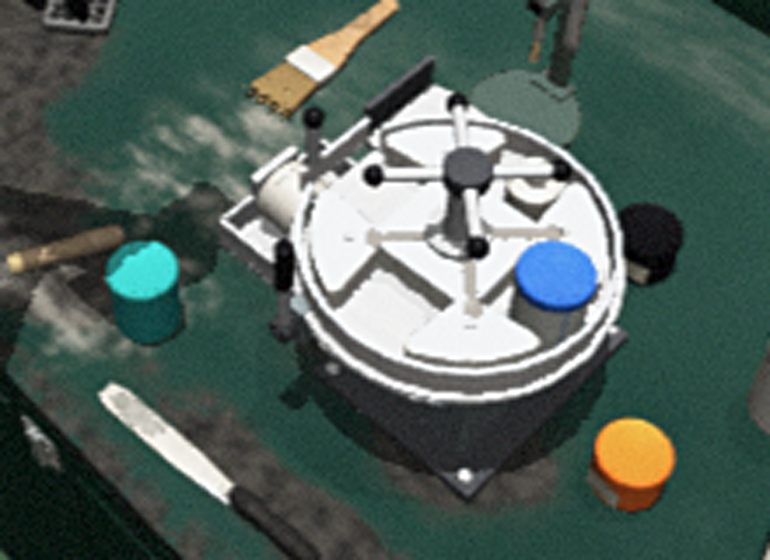

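The final view shows the tin inside the tray (285,190) under the outlet, the shutter closed with its knob at (315,118), and the lever upright at (285,265). The tall tin and the weight are still standing in the wheel.

```bash
python3 -c "
from station import *
print(finish_job())"
```

```text
the job is handed in; nothing more can be done
None
```

The job is handed in: the low tin is in the tray under the outlet, lying on its side; the lever is back up, the shutter is fully closed, and the tall tin and the weight are still standing in the wheel.

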